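# Let a spice jar roll out of the gated rack

### The job

The two-lane spice rack holds one jar lying in each lane behind a gate. With the fingertips, press down the blue paddle of the lane with the yellow-capped jar, keep it down until that jar has rolled out into the tray at the rack's end, then let the paddle come back up so the gate closes. Leave the other lane's lever and jar and everything else on the worktop alone, and do not touch or pick up any jar.

Things in the scene. Friction and masses are not known exactly. Their poses are not given: they have to be found in the camera images.
- rack: Wooden two-lane rack, fixed, 181 long x 254 wide x 124 mm high. Origin on the worktop in mid-width, under the lip where the lanes end. z up; -x is the tray end (points roughly to the robot's left), +x the rear, +y the lane farther from the robot, -y the nearer one. Lanes 118 mm wide inside, centred on y = +62 and -62 mm, sloping down to the lip. Rear wall ends at x = 106, 88 mm high; paddles stand clear behind it.
- rack_pivot (a point): Middle of the steel cross rod on which both rocker levers turn: rack x = 85, 112 mm high. A lever lies lengthwise over the middle of each lane; its front end carries a white gate plate 60 mm wide, hanging in front of the jar at rack x = 0; its rear end carries a blue paddle.
- rack_tray (a point): Middle of the tray floor in front of the lanes (rack x = -35, about 9 mm high). The tray runs from rack x = -69 to 0, has walls 50 mm high and one section for each lane; the lip of the lanes above it is 38 mm high.
- lever_far (a joint): Rocker of the lane farther from the robot (+y of the rack): 0 = paddle up, gate shut; grows as the paddle is pressed down, to the stop at 0.5 rad. The gate clears the jar from about 0.35 rad. A spring returns it to 0 by itself when let go; pressed at the paddle's middle it needs about 3 N to start and 6 N at the stop.
- lever_near (a joint): The same for the lane nearer the robot (-y of the rack).
- lever_far_pad (a point): Middle of the top face of the far lane lever's blue ribbed paddle, 46 mm long (along the lever, the rack's x) x 38 mm wide x 10 mm thick. 85 mm behind the pivot, 119 mm above the worktop when up, sinking about 42 mm to the stop (and drawing 7 mm nearer to the pivot). Its axes are the rack's when up and tip with the lever.
- lever_near_pad (a point): The same point of the near lane lever's paddle.
- jar_yellow: Spice jar with a yellow cap, glass, 42 mm diameter x 108 mm, loose, lying across a lane (either one). Origin: centre of its bottom end; its z runs along the jar to the cap.
- jar_pink: Spice jar with a pink (magenta) cap, same size and axes, lying across the other lane.
- jar_yellow_mid (a point): Point on the axis of the yellow-capped jar at half its length. In the lane, its y in the rack's frame is about +62 mm (far lane) or -62 mm (near lane).
- jar_pink_mid (a point): The same point of the pink-capped jar.
- jar_red: Bystander: spice jar with a red cap, 42 x 108 mm, standing. Origin under its centre.
- jar_teal: Bystander: spice jar with a teal cap, 42 x 108 mm, standing. Origin under its centre.
- box_red: Bystander: small red-brown carton 102x53x60 mm. Origin under its centre.
- box_green: Bystander: small green carton 107x55x52 mm. Origin under its centre.
- salt_carton: Bystander: green and white upright carton 46x67x143 mm. Origin under its centre.

How it is judged:
On the way, in this order (a step that is already met when the one before it is completed fails the run):
1. the paddle of the yellow-capped jar's lane is pressed down by the fingers, lifting its gate (lever past 0.12 rad) (((y of jar_yellow_mid in the frame of rack above 0 m and value of joint lever_far above 0.12 rad) or (y of jar_yellow_mid in the frame of rack below 0 m and value of joint lever_near above 0.12 rad)) and contact force between the fingers and rack above 0.5 N and x of the grasp point in the frame of rack above 0.1 m), for 0.05 s.
2. the yellow-capped jar has rolled out and lies in the tray (x of jar_yellow_mid in the frame of rack between -0.066 and -0.01 m and z of jar_yellow_mid in the frame of rack below 0.045 m), for 0.2 s.
At the end, for the whole second after the job is handed in: The yellow-capped jar lies at rest in the tray (its axis 10 to 66 mm in front of the lane's lip, less than 45 mm above the worktop), both levers are back up (under 0.06 rad) and the pink-capped jar still lies in its lane behind the gate (all of step 2 and linear speed of jar_yellow below 0.03 m/s and value of joint each of lever_far, lever_near below 0.06 rad and x of jar_pink_mid in the frame of rack between 0.01 and 0.05 m and z of jar_pink_mid in the frame of rack above 0.05 m); the robot touches nothing.
It fails at once if the other lane's lever is pressed (over 0.1 rad) ((y of jar_yellow_mid in the frame of rack above 0 m and value of joint lever_near above 0.1 rad) or (y of jar_yellow_mid in the frame of rack below 0 m and value of joint lever_far above 0.1 rad)).
It fails at once if a racked jar is touched by the fingers or lifted (contact force between the fingers and jar_yellow above 0.5 N or height (world z) of any of jar_yellow_mid, jar_pink_mid above 0.12 m or contact force between the fingers and jar_pink above 0.5 N).
It fails at once if the pink-capped jar leaves its place (moves over 20 mm) (distance of jar_pink_mid from where it was at the start of the episode above 0.02 m).
It fails at once if a bystander is moved over 20 mm or tipped (distance of any of jar_red, jar_teal, box_red, box_green, salt_carton from where it was at the start of the episode above 0.02 m or angle between any of jar_red, jar_teal, box_red, box_green, salt_carton's own z axis and vertical above 0.3 rad).
It also fails if it takes over 32 s, if anything falls off the work surface, if the arm or the gripper's body presses on something with over 40 N, if the wrist force passes 120 N, or if a joint passes its speed limit or range.

### The arm

A 6-joint arm with a two-finger parallel gripper is mounted at the origin on a cart in front of the work surface, level with it; the furniture and walls round the work are solid. World frame = base frame: x ahead of the robot, y to its left, z up, the work surface at z = 0. Lengths are in m, angles in rad, forces in N, time in s.
With the tool pointing down it reaches from about 0.375 to 0.9 m from the base axis. Payload 3.1 kg.
Tool frame: the origin (TCP) lies on the front face of the gripper's body, between the roots of the fingers; the fingertips stand 73 mm ahead of it and the grasp point (between the pads) lies 54 mm ahead of it (manip.finger_overhang is the distance from the TCP to the fingertips, in m); z points along the fingers, y is the direction in which the jaws open and shut (so a half turn about z gives the same grasp; the last joint's range is limited). The gripper opens to 85 mm and grips with 20 to 120 N. Pads are 22 mm wide; open, the fingers measure 114 mm over their backs; the gripper's body (76 mm by 85 mm) begins 54 mm behind the grasp point. The pads swing forward as they close: fully open they stand 13 mm farther back than shut.
Start: joints at [1.139, 0.527, 1.433, -0, 1.181, -0.178], TCP at [0.157, 0.605, 0.304] pointing down, gripper open.
Joint ranges: [-3.08, 3.08], [-0.75, 2.2], [0.22, 2.44], [-1.43, 4.57], [0, 2.65], [-2.85, 2.85]. Speed limits (rad/s): [2.79, 2.79, 3.14, 3.14, 3.14, 3.14].

### API

Orientations are given as a unit quaternion [x, y, z, w].
In Python, from station import manip gives the robot as it stands.
- The arm moves only by the tool apply_moves, never from a script. Its argument "increments" is a list that holds one entry, the list of rows, each a list of 4 numbers: the shift along the tool's x, y, z in m, then the turn about the tool's z in degrees. In form: [[[dx, dy, dz, spin], ...]]. A call has 1 to 5 rows; each row shifts and turns the pose as measured when the row begins, along the tool's axes as they then stand; what a row does not reach is not made up. A row lasts 1/10 s, in which the tool goes at most 50 mm and 8.59 degrees, less where a joint would pass 70% of its speed; a pose out of reach is approached as far as the arm can. A call with a gripper value outside its range is refused whole. "fingers" is the opening, from 0 (shut) to 1 (fully open), set as the call begins (left out, the last holds). The fingers move at their own pace and stop on an object; "newtons" is the grip in N (left out, the last holds). Time passes only in rows, so rows that do not move let the fingers close. It gives the time, the measured TCP pose, the force and the opening at its end, in the units of the state.
- manip.sense(): the state, without advancing time (a new reading comes with each control period).
- manip.snapshot(name): name is "scene" or "top"; returns (picture, depth): 480x640x3 uint8, red, green, blue; 480x640 float32, m along the optical axis (not along the pixel's ray), 0 where there is no reading.
- manip.camera_model(name): a dict with "mtx" (3x3 intrinsics, pixels), "distortion" ([k1, k2, p1, p2, k3] as OpenCV has them; the pictures are not rectified), "R" (3x3) and "t" (3): a world point X has camera coordinates R X + t. Camera axes: x right, y down, z forward; pixel columns grow to the right and rows downward; lengths in m; the calibration is good to about 2 mm. A picture is of the moment at which its call begins. camera_model takes no time and is no camera call.
- manip.sign_off(): hands the job in, once; it reports no verdict.
The state is a dict: "t": time; "q": joint angles; "qd": joint speeds; "tau": joint torques, N m; "tcp_pos": TCP position; "tool_rot": TCP orientation; "force": force on the tool from outside, world axes, zero at the start; "ft_torque": the same for the moment, N m; "finger_gap": opening from 0.0 (shut) to 1.0 (fully open).
Only numpy, scipy, OpenCV 4.12 (cv2) and the standard library are available. Lean on these libraries where they do the work, as an engineer would, in place of code of your own. Each camera call takes 0.05 s, during which the arm holds its last target.

## Working session

There is one attempt and no reset: what is moved stays moved. The work goes in short steps, Python scripts to look and compute and a tool call to move; the robot and the scene stay as the last step left them, time stands still between calls to the robot, and variables do not carry over. Pictures are saved under pics/ and viewed, and the job is handed in when it is done.

Besides the shell and the picture viewer there is one more tool, called after "Request:" in YAML: its name, and indented under it one key for each argument. apply_moves: Moves the arm, as the interface text tells. Its arguments: {"type":"object","properties":{"increments":{"type":"array","items":{"type":"array","items":{"type":"array","items":{"type":"number"}}}},"fingers":{"type":"number"},"newtons":{"type":"number"}},"required":["increments"]}

```bash
mkdir -p pics; ls
python3 - <<'E'
from station import manip
import cv2,numpy as np
s=manip.sense(); print(s)
for n in("scene","top"):
    p,d=manip.snapshot(n); np.save(f"{n}_d.npy",d); cv2.imwrite(f"pics/{n}1.png",p[:,:,::-1]); print(n,manip.camera_model(n))
E
```

```text
pics
{'t': 0.0, 'q': array([ 1.13848939e+00,  5.28459135e-01,  1.43389646e+00,  3.78732741e-06,
        1.18140784e+00, -1.78491425e-01]), 'qd': array([ 0.00164026,  0.00047237, -0.00122647, -0.00141557, -0.00085748,
        0.00028724]), 'tau': array([-1.73715271e-04, -4.42350626e+01, -1.78024489e+01, -3.23757204e-04,
        8.39934626e-03,  4.24811333e-06]), 'tcp_pos': array([0.15666412, 0.60446835, 0.30293963]), 'tool_rot': array([ 1.26568019e-01,  9.91957337e-01, -1.03464427e-03, -3.28020138e-04]), 'force': array([-0.60649493, -0.25435095, -0.60626629]), 'ft_torque': array([ 0.01833029, -0.02887538,  0.06523244]), 'finger_gap': 0.9959987559039076}
scene {'mtx': array([[485.72546221,   0.        , 322.86040764],
       [  0.        , 485.72546221, 238.38510234],
       [  0.        ,   0.        ,   1.        ]]), 'distortion': array([-0.04344225,  0.        ,  0.        ,  0.        ,  0.        ]), 'R': array([[ 0.87351572, -0.48677854, -0.00411526],
       [-0.36429136, -0.64806039, -0.66881203],
       [ 0.32289641,  0.58571698, -0.74342016]]), 't': array([-0.50905714,  0.26776324,  1.14911107])}
top {'mtx': array([[477.26494386,   0.        , 315.3081753 ],
       [  0.        , 477.26494386, 240.64551761],
       [  0.        ,   0.        ,   1.        ]]), 'distortion': array([-0.10068984,  0.        ,  0.        ,  0.        ,  0.        ]), 'R': array([[-2.48282729e-02, -9.99670526e-01, -6.51130331e-03],
       [-9.72051563e-01,  2.56622987e-02, -2.33360678e-01],
       [ 2.33450887e-01,  5.35379934e-04, -9.72368447e-01]]), 't': array([-0.02057557,  0.59390625,  1.00286714])}
```

View pics/scene1.png

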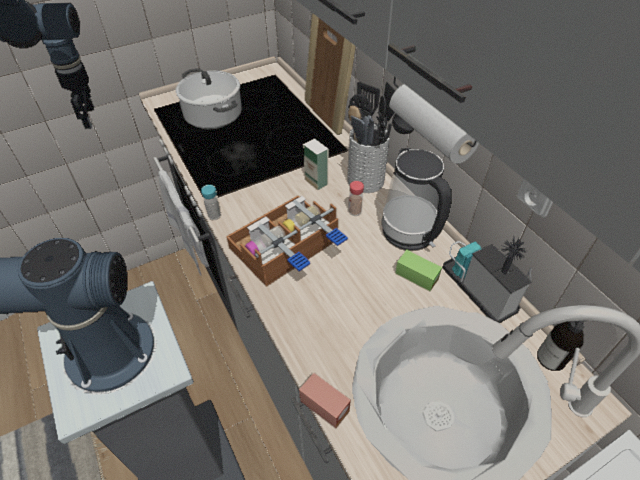

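View pics/top1.png

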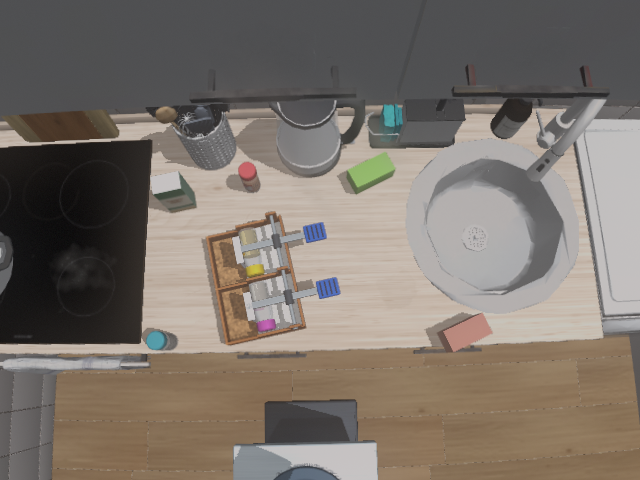

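The yellow-capped jar is in the far lane: its cap is at about (255,270) in the top view. The far paddle is at about (315,233) and the near one at about (328,288). I'll enlarge this area and measure it.

```bash
cat > h.py <<'E'
import cv2,numpy as np
from station import manip
def ray(n,uv,z=None,depth=None):
    c=manip.camera_model(n); x=cv2.undistortPoints(np.array([[uv]],float),c["mtx"],c["distortion"])[0,0]
    r=np.array([x[0],x[1],1]); R,t=c["R"],c["t"]; o=-R.T@t; d=R.T@r
    return o+d*(depth if depth else (z-o[2])/d[2])
def proj(n,X):
    c=manip.camera_model(n); return cv2.projectPoints(np.array(X,float).reshape(-1,1,3),cv2.Rodrigues(c["R"])[0],c["t"],c["mtx"],c["distortion"])[0][:,0]
E
python3 - <<'E'
from h import *
for n,lo,hi in(("top",(190,200),(350,350)),("scene",(220,180),(360,290))):
    p=cv2.imread(f"pics/{n}1.png"); c=p[lo[1]:hi[1],lo[0]:hi[0]]
    f=min(800/c.shape[1],600/c.shape[0]); f=int(f); cv2.imwrite(f"pics/{n}1c.png",cv2.resize(c,None,fx=f,fy=f,interpolation=cv2.INTER_CUBIC)); print(n,f)
    d=np.load(f"{n}_d.npy")
    h=cv2.cvtColor(p,cv2.COLOR_BGR2HSV); m=cv2.inRange(h,(110,130,60),(125,255,255)); m[:lo[1]]=0;m[hi[1]:]=0;m[:,:lo[0]]=0;m[:,hi[0]:]=0
    k,l,st,ce=cv2.connectedComponentsWithStats(m)
    for i in range(1,k):
        if st[i,4]>60:
            v,u=np.where(l==i); P=np.array([ray(n,(a,b),depth=d[b,a]) for a,b in zip(u,v) if d[b,a]>0])
            print(n,st[i],ce[i],np.median(P,0),ray(n,ce[i],z=.119))
E
```

```text
top 4
top [304 223  22  19 199] [314.10050251 232.77386935] [ 0.59854221 -0.03356104  0.11859625] [ 0.5989514  -0.03363372  0.119     ]
top [316 278  23  20 223] [327.25560538 288.02690583] [ 0.47870941 -0.05886224  0.11853813] [ 0.47874926 -0.05828791  0.119     ]
scene 5
scene [326 228  21  17 124] [336.19354839 236.0483871 ] [ 0.60176151 -0.03804996  0.11719552] [ 0.60076923 -0.03819414  0.119     ]
scene [288 252  22  19 146] [298.14383562 260.88356164] [ 0.47938269 -0.06177661  0.11745438] [ 0.47937472 -0.06334016  0.119     ]
```

View pics/top1c.png

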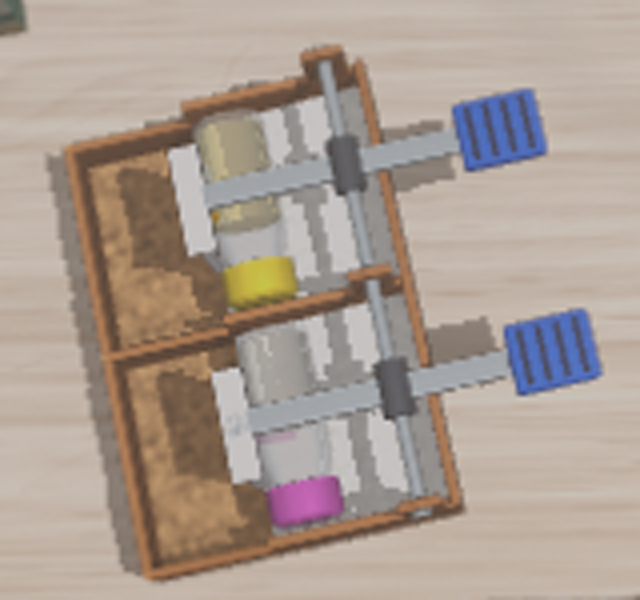

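View pics/scene1c.png

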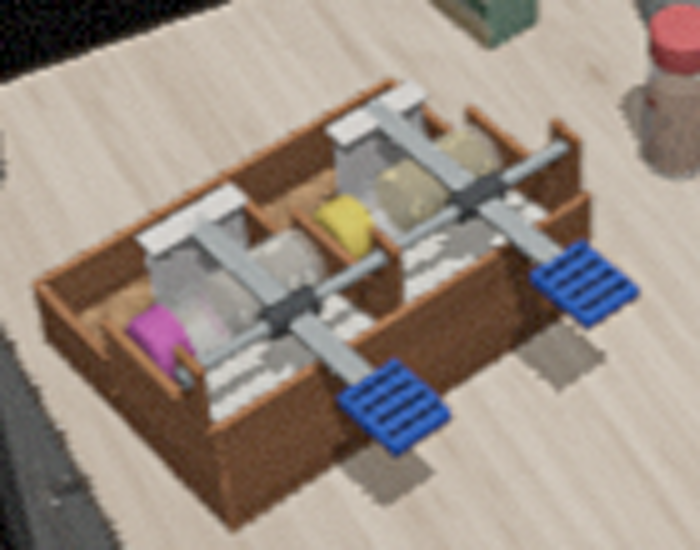

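The corners of the enlarged crop agree with the blob. The far paddle is at about (0.600, -0.036, 0.119), its height matches the spec, and the paddle spacing of 0.123 m is right. The gate is white and shut, and rack +x is about (0.2, -0.98). I'll shut the fingers and travel high to a point above the paddle.

Request:
apply_moves:
  increments:
    - [[-0.036, -0.031, 0, 0], [-0.036, -0.031, 0, 0], [-0.036, -0.031, 0, 0], [-0.036, -0.031, 0, 0], [-0.036, -0.031, 0, 0]]
  fingers: 0
  newtons: 40

```text
t: 0.6
tcp_pos: [0.2925, 0.4082, 0.3004]
tool_rot: [0.121, 0.993, -0.0, -0.001]
force: [0.4, 0.4, -0.1]
finger_gap: 0.143
```

Request:
apply_moves:
  increments:
    - [[-0.036, -0.031, 0, 0], [-0.036, -0.031, 0, 0], [-0.036, -0.031, 0, 0], [-0.036, -0.031, 0, 0], [-0.036, -0.031, 0, 0]]

```text
t: 1.1
tcp_pos: [0.4333, 0.2058, 0.2994]
tool_rot: [0.12, 0.993, -0.001, -0.002]
force: [0.9, 0.8, 0.3]
finger_gap: -0.002
```

```bash
cat >> h.py <<'E'
from scipy.spatial.transform import Rotation as Ro
def togo(T=(0.599,-0.032)):
    s=manip.sense(); R=Ro.from_quat(s["tool_rot"]).as_matrix(); T=np.array(T); d=np.array([*(T-s["tcp_pos"][:2]),0])
    print("t",s["t"],"tcp",s["tcp_pos"].round(4),"F",s["force"].round(2),"gap",round(s["finger_gap"],3)); print("togo tool",(R.T@d).round(4)," tooly",R[:,1].round(3),"toolz",R[:,2].round(3),"q",s["q"].round(2),manip.finger_overhang)
E
python3 -c "from h import *;togo()"
```

```text
t 1.1 tcp [0.4333 0.2058 0.2994] F [0.88 0.77 0.34] gap -0.002
togo tool [-0.2176 -0.1915 -0.0004]  tooly [ 0.238  0.971 -0.002] toolz [-0.004 -0.001 -1.   ] q [ 0.21  0.34  1.79 -0.    1.01 -1.12] 0.0726
```

Request:
apply_moves:
  increments:
    - [[-0.036, -0.032, 0, 0], [-0.036, -0.032, 0, 0], [-0.036, -0.032, 0, 0], [-0.036, -0.032, 0, 0], [-0.036, -0.032, 0, 0]]

```text
t: 1.6
tcp_pos: [0.5728, -0.0017, 0.2976]
tool_rot: [0.121, 0.993, -0.0, -0.003]
force: [1.1, 1.0, -0.1]
finger_gap: -0.004
```

```bash
python3 -c "from h import *;togo()"
```

```text
t 1.6 tcp [ 0.5728 -0.0017  0.2976] F [ 1.13  1.01 -0.08] gap -0.004
togo tool [-0.0327 -0.0232 -0.0002]  tooly [ 0.24   0.971 -0.001] toolz [-0.006  0.    -1.   ] q [-0.2   0.47  1.57 -0.    1.11 -1.53] 0.0726
```

Request:
apply_moves:
  increments:
    - [[-0.02, -0.012, 0, 0], [-0.013, -0.011, 0, 0], [0, 0, 0.03, 0], [0, 0, 0.03, 0], [0, 0, 0, 0]]

```text
t: 2.1
tcp_pos: [0.6048, -0.0427, 0.2347]
tool_rot: [0.126, 0.992, -0.001, -0.001]
force: [-0.7, 0.2, -0.5]
finger_gap: 0.0
```

Run:
```python
from h import *
togo()
for n,lo,hi,f in(("top",(230,190),(390,310),5),("scene",(240,130),(400,250),5)):
    p,d=manip.snapshot(n); c=p[lo[1]:hi[1],lo[0]:hi[0],::-1]
    cv2.imwrite(f"pics/{n}2c.png",cv2.resize(c,None,fx=f,fy=f,interpolation=cv2.INTER_CUBIC))
```

```text
t 2.1 tcp [ 0.6048 -0.0427  0.2347] F [-0.66  0.22 -0.49] gap 0.0
togo tool [ 0.0083  0.0089 -0.    ]  tooly [ 0.25   0.968 -0.003] toolz [-0.002 -0.002 -1.   ] q [-0.25  0.59  1.55 -0.    1.01 -1.57] 0.0726
```

View pics/top2c.png

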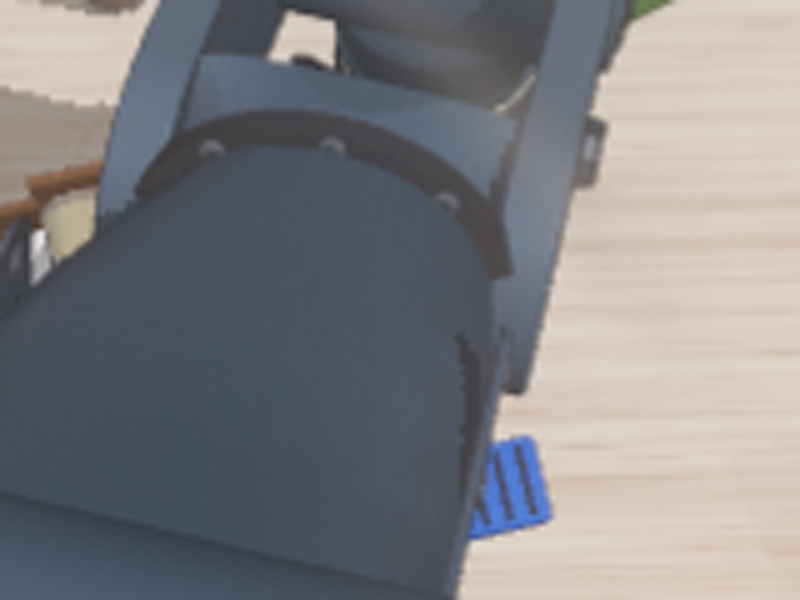

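View pics/scene2c.png

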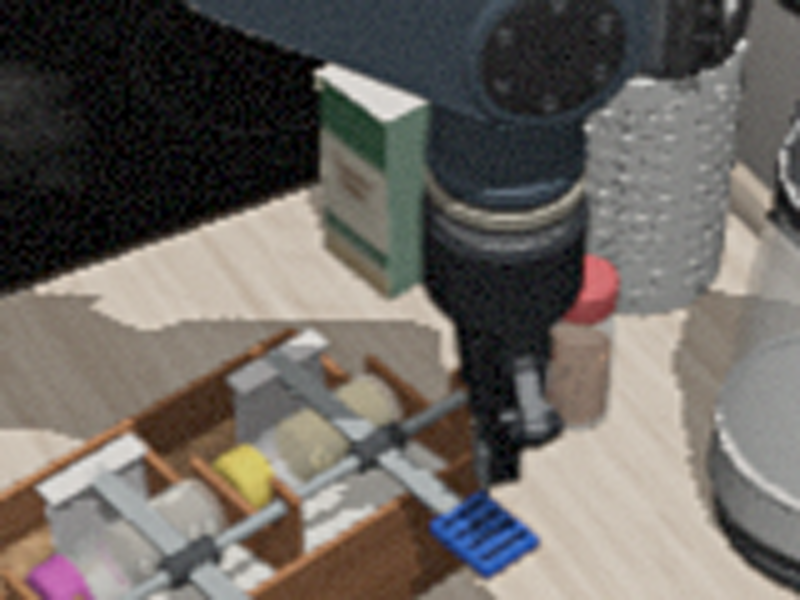

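The scene crop shows the closed fingertips at about (500,480), above the far paddle. I'll apply the small lateral correction and go lower, staying clear of the paddle.

Request:
apply_moves:
  increments:
    - [[0.004, 0.004, 0, 0], [0.002, 0.002, 0.01, 0], [0, 0, 0.01, 0], [0, 0, 0.003, 0], [0, 0, 0, 0]]

```text
t: 2.7
tcp_pos: [0.6039, -0.0337, 0.2185]
tool_rot: [0.125, 0.992, -0.002, 0.007]
force: [-1.0, 0.3, -0.6]
finger_gap: 0.001
```

Run:
```python
from h import *
togo()
s=manip.sense(); t=s["tcp_pos"]+Ro.from_quat(s["tool_rot"]).apply([0,0,.0726])
lo=(300,190);f=8
p,d=manip.snapshot("scene"); c=cv2.resize(p[190:260,300:390,::-1],None,fx=f,fy=f,interpolation=cv2.INTER_CUBIC)
for X,col in((t,(0,255,255)),((.6,-.036,.119),(0,0,255))):
    u=proj("scene",X)[0]; print(u); cv2.circle(c,tuple(int((u[i]-lo[i]+.5)*f) for i in(0,1)),4,col,-1)
cv2.imwrite("pics/scene3c.png",c)
```

```text
t 2.7 tcp [ 0.6039 -0.0337  0.2185] F [-1.04  0.31 -0.55] gap 0.001
togo tool [ 0.0052  0.0005 -0.0001]  tooly [ 0.248  0.969 -0.002] toolz [ 0.013 -0.006 -1.   ] q [-0.24  0.6   1.57 -0.    0.95 -1.56] 0.0726
[336.95954456 227.19355095]
[335.49711411 235.60070196]
```

View pics/scene3c.png

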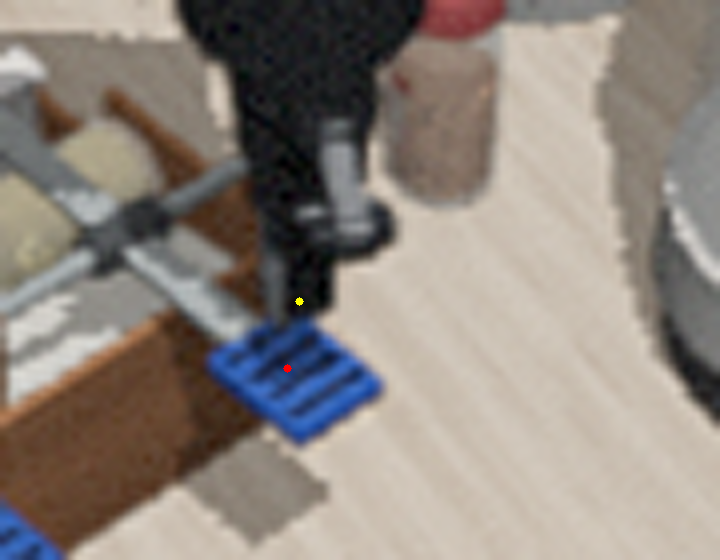

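The yellow dot (predicted tip) matches the visible fingertip, and the paddle centre is within about 2 mm of the estimate. Now I'll press in modest steps.

Request:
apply_moves:
  increments:
    - [[0.004, 0, 0, 0], [0.001, -0.001, 0.01, 0], [0, 0, 0.01, 0], [0, 0, 0.005, 0], [0, 0, 0, 0]]

```text
t: 3.25
tcp_pos: [0.5991, -0.034, 0.1918]
tool_rot: [0.125, 0.992, -0.002, 0.007]
force: [-0.2, 0.5, 1.9]
finger_gap: -0.001
```

```bash
python3 -c "from h import *;togo((.6,-.034))"
```

```text
t 3.25 tcp [ 0.5991 -0.034   0.1918] F [-0.2   0.53  1.85] gap -0.001
togo tool [-0.0009  0.0002  0.    ]  tooly [ 0.248  0.969 -0.002] toolz [ 0.014 -0.006 -1.   ] q [-0.24  0.64  1.6  -0.    0.89 -1.56] 0.0726
```

Contact came exactly at the predicted height (force about 2 N). I'll press on, shifting slightly toward the pivot as the paddle draws in.

Request:
apply_moves:
  increments:
    - [[0, 0.001, 0.01, 0], [0, 0.001, 0.01, 0], [0, 0.001, 0.01, 0], [0, 0, 0.005, 0], [0, 0, 0, 0]]

```text
t: 3.75
tcp_pos: [0.6008, -0.0312, 0.1562]
tool_rot: [0.125, 0.992, -0.002, 0.008]
force: [-2.0, -1.4, 6.6]
finger_gap: 0.003
```

```bash
python3 -c "from h import *;togo((.6,-.034))"
```

```text
t 3.75 tcp [ 0.6008 -0.0312  0.1562] F [-1.96 -1.41  6.59] gap 0.003
togo tool [ 0.0001 -0.0029  0.    ]  tooly [ 0.248  0.969 -0.002] toolz [ 0.015 -0.006 -1.   ] q [-0.24  0.69  1.62 -0.    0.82 -1.55] 0.0726
```

Request:
apply_moves:
  increments:
    - [[0, 0, 0.002, 0], [0, 0, 0, 0], [0, 0, 0, 0], [0, 0, 0, 0], [0, 0, 0, 0]]

```text
t: 4.25
tcp_pos: [0.6011, -0.031, 0.1547]
tool_rot: [0.125, 0.992, -0.002, 0.008]
force: [-2.2, -1.4, 5.9]
finger_gap: 0.001
```

Run:
```python
from h import *
togo()
p,d=manip.snapshot("scene"); c=cv2.resize(p[170:290,220:380,::-1],None,fx=5,fy=5,interpolation=cv2.INTER_CUBIC)
cv2.imwrite("pics/scene4c.png",c)
```

```text
t 4.25 tcp [ 0.6011 -0.031   0.1547] F [-2.21 -1.45  5.92] gap 0.001
togo tool [ 0.0018 -0.0014 -0.    ]  tooly [ 0.248  0.969 -0.002] toolz [ 0.015 -0.006 -1.   ] q [-0.24  0.69  1.62 -0.    0.82 -1.55] 0.0726
```

View pics/scene4c.png

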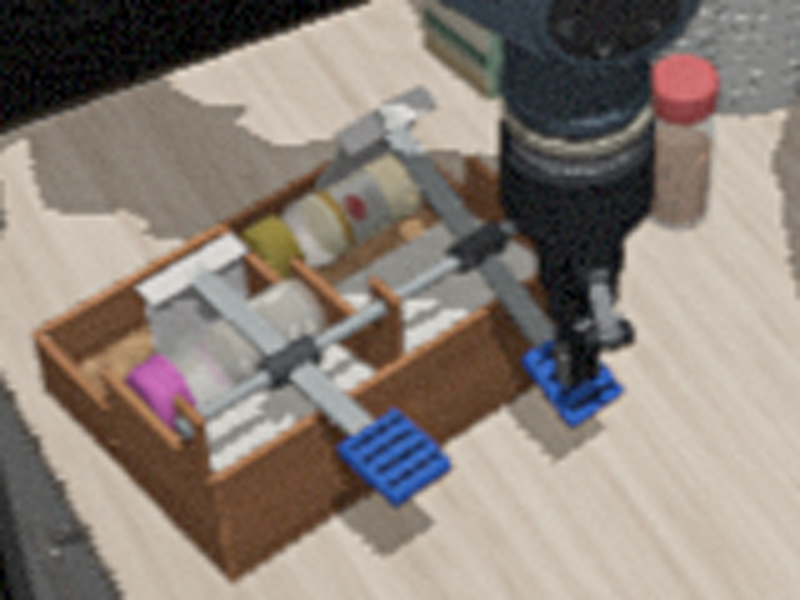

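The far gate is lifted, and the yellow jar (cap at about (270,240) in the crop) has rolled forward, apparently into the tray. The near lane is unchanged. I'll hold a bit longer and check the jar's position.

Request:
apply_moves:
  increments:
    - [[0, 0, 0, 0], [0, 0, 0, 0], [0, 0, 0, 0], [0, 0, 0, 0], [0, 0, 0, 0]]

```text
t: 4.8
tcp_pos: [0.6011, -0.0313, 0.1557]
tool_rot: [0.125, 0.992, -0.003, 0.008]
force: [-1.8, -1.2, 6.7]
finger_gap: 0.003
```

Run:
```python
from h import *
togo()
p,d=manip.snapshot("scene"); c=cv2.resize(p[170:290,220:380,::-1],None,fx=5,fy=5,interpolation=cv2.INTER_CUBIC)
cv2.imwrite("pics/scene5c.png",c)
# rack frame
ex=np.array([.2,-.98,0]);ex/=np.linalg.norm(ex);ey=np.array([-ex[1],ex[0],0])
mid=(np.array([.5995,-.036,0])+np.array([.479,-.0605,0]))/2
o=mid-ex*.170
print("rack o",o)
for cu,cv in((270,240),(318,220),(365,200),(400,178)):
    u,v=220+cu/5,170+cv/5; P=ray("scene",(u,v),depth=d[int(round(v)),int(round(u))]); q=P-o; print((cu,cv),P.round(3),"rack",(q@ex).round(3),(q@ey).round(3),P[2].round(3))
print(proj("scene",o+ex*-.035+ey*.062+np.array([0,0,.03]))*5-np.array([1100,850]))
```

```text
t 4.8 tcp [ 0.6011 -0.0313  0.1557] F [-1.81 -1.2   6.66] gap 0.003
togo tool [ 0.0019 -0.0012 -0.    ]  tooly [ 0.247  0.969 -0.003] toolz [ 0.016 -0.007 -1.   ] q [-0.24  0.69  1.62 -0.    0.82 -1.55] 0.0726
rack o [0.5052568  0.11831669 0.        ]
(270, 240) [0.514 0.16  0.051] rack -0.039 0.017 0.051
(318, 220) [0.546 0.164 0.048] rack -0.037 0.049 0.048
(365, 200) [0.577 0.167 0.047] rack -0.033 0.08 0.047
(400, 178) [0.604 0.175 0.045] rack -0.036 0.108 0.045
[[339.29299043 233.19224407]]
```

View pics/scene5c.png

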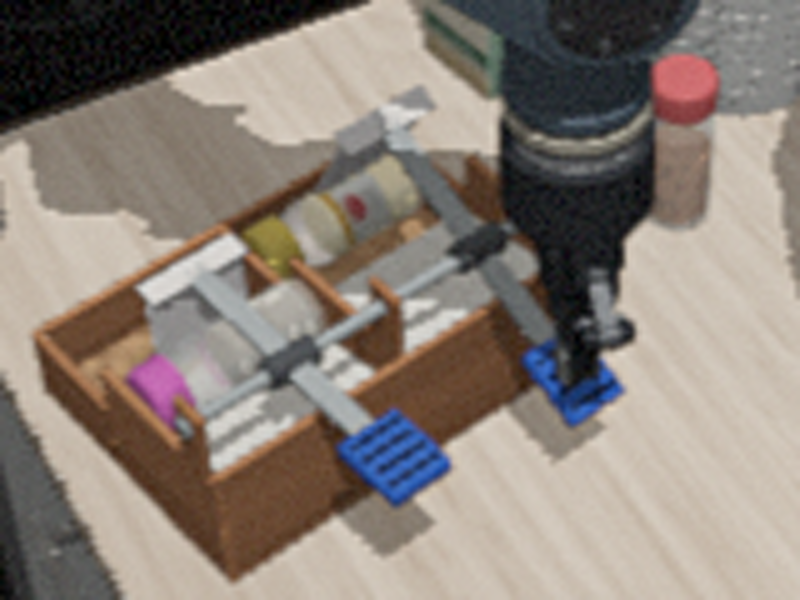

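The jar hasn't moved between the two pictures. Its upper surface reads about 37 mm in front of the lip and 48 mm high, so its axis is about 30 mm high, which puts it in the tray. Releasing straight up.

Request:
apply_moves:
  increments:
    - [[0, 0, -0.01, 0], [0, 0, -0.015, 0], [0, 0, -0.015, 0], [0, 0, -0.015, 0], [0, 0, -0.02, 0]]

```text
t: 5.35
tcp_pos: [0.6003, -0.0314, 0.2324]
tool_rot: [0.125, 0.992, -0.003, 0.008]
force: [0.1, -0.2, 0.4]
finger_gap: -0.004
```

Request:
apply_moves:
  increments:
    - [[0, 0, -0.03, 0], [0, 0, -0.03, 0], [0, 0, -0.02, 0], [0, 0, 0, 0], [0, 0, 0, 0]]

```text
t: 5.85
tcp_pos: [0.5986, -0.0275, 0.3185]
tool_rot: [0.126, 0.992, 0.001, 0.009]
force: [-0.1, -0.5, -0.7]
finger_gap: 0.004
```

Request:
apply_moves:
  increments:
    - [[0, 0, 0, 0], [0, 0, 0, 0], [0, 0, 0, 0], [0, 0, 0, 0], [0, 0, 0, 0]]

```text
t: 6.35
tcp_pos: [0.5965, -0.0266, 0.3131]
tool_rot: [0.126, 0.992, 0.002, 0.004]
force: [-0.1, -0.5, -0.5]
finger_gap: -0.001
```

Run:
```python
from h import *
togo()
p,d=manip.snapshot("scene"); c=cv2.resize(p[170:290,220:380,::-1],None,fx=5,fy=5,interpolation=cv2.INTER_CUBIC)
cv2.imwrite("pics/scene6c.png",c); cv2.imwrite("pics/scene6.png",p[:,:,::-1])
```

```text
t 6.35 tcp [ 0.5965 -0.0266  0.3131] F [-0.11 -0.51 -0.51] gap -0.001
togo tool [-0.0038 -0.0046  0.    ]  tooly [0.249 0.968 0.005] toolz [ 0.009  0.002 -1.   ] q [-0.23  0.48  1.5   0.    1.16 -1.55] 0.0726
```

View pics/scene6c.png

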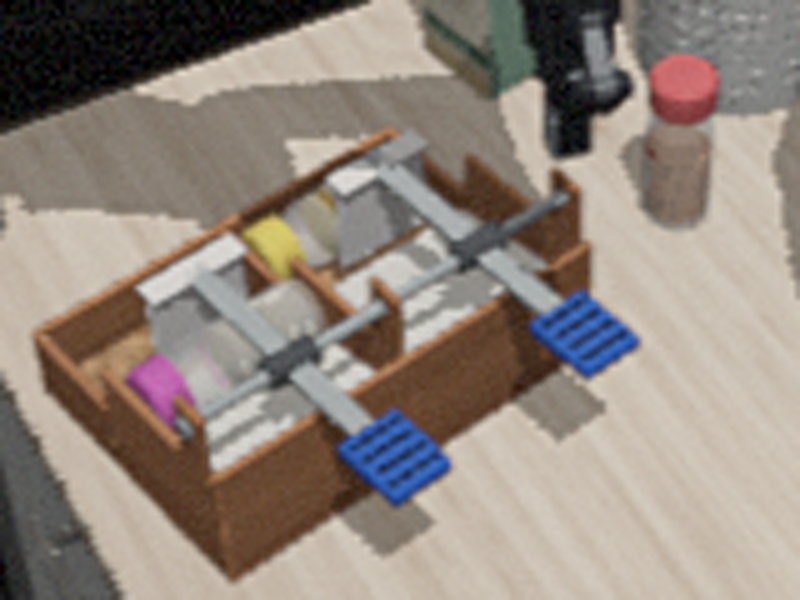

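View pics/scene6.png

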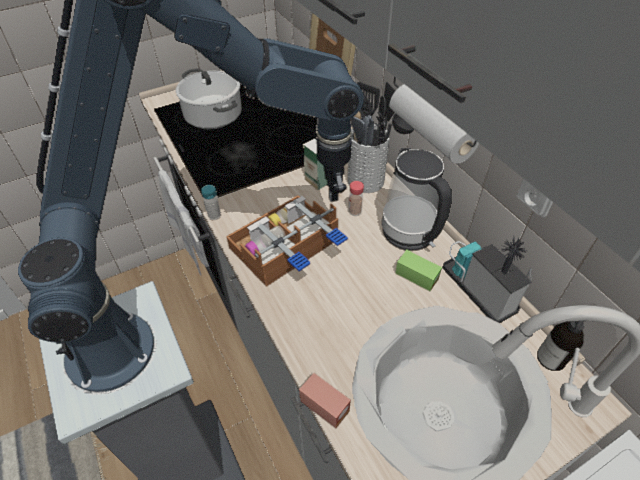

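The far paddle is back at its starting pixel and its gate hangs shut. The yellow jar lies in the tray in front of the gate, with its cap at about (275,245). The pink jar, the near lever and the bystanders are where they started, and the gripper is well clear. Handing in.

```bash
python3 -c "
from station import manip
print(manip.sign_off())"
```

```text
the job is handed in; nothing more can be done
None
```

I pressed the far lane's blue paddle, the one for the yellow-capped jar, with the closed fingertips. I held it down until the jar rolled into the tray, then lifted straight off. I handed the job in at about 6.4 s of the 32 s allowed; it reports no verdict.

- **Pressing:** Contact came at the predicted height. I then pressed about 36 mm, and the force was about 6.7 N while holding.
- **Yellow jar:** It lies still in the tray. Its upper surface measured about 36 mm in front of the lip and 48 mm high, which puts its axis about 30 mm high.
- **Levers and pink jar:** In the last picture the far paddle is back at its starting position with the gate shut. The pink jar and the near lever look unchanged.
- **Everything else:** The bystanders in view look unmoved. The gripper is clear of everything, with a wrist force under 1 N.

No check failed. The two cameras disagreed by 2–5 mm on the paddle's position, which the paddle's size absorbed.

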